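# Gauge the post socket of an armrest

### The arm

A 6-joint arm with a two-finger parallel gripper is mounted at the origin on the work surface. World frame = base frame: x ahead of the robot, y to its left, z up, the work surface at z = 0. Lengths are in m, angles in rad, forces in N, time in s.
With the tool pointing down it reaches from about 0.3 to 0.875 m from the base axis. Payload 6.4 kg.
Tool frame: the origin (TCP) lies at the very end of the fingers, on their centre line; the grasp point (between the pads) lies 19 mm behind it; z points along the fingers, y is the direction in which the jaws open and shut (so a half turn about z gives the same grasp; the last joint's range is limited). The gripper opens to 85 mm and grips with 20 to 120 N. Pads are 22 mm wide; open, the fingers measure 114 mm over their backs; the gripper's body (76 mm by 85 mm) begins 54 mm behind the grasp point. The pads swing forward as they close: fully open they stand 13 mm farther back than shut.
Start: joints at [0.987, 0.181, 1.607, -0, 1.354, -0.206], TCP at [0.212, 0.534, 0.231] pointing down, gripper open.
Joint ranges: [-2.99, 2.99], [-0.89, 2.07], [0.3, 2.58], [-1.14, 4.28], [0, 2.63], [-3.12, 3.12]. Speed limits (rad/s): [2.57, 2.57, 3.01, 3.14, 3.14, 3.14].

### API

Orientations are given as a unit quaternion [w, x, y, z].
In Python, from bench import telemetry, imaging, ctrl gives the robot as it stands.
- The arm moves only by the shell command python3 -m pendant 'ROWS' [OPENING]. ROWS is JSON, a list that holds one entry, the list of rows, each a list of 6 numbers: the shift along the tool's x, y, z in units of 200 mm (1.0 is 200 mm), then the turn, a rotation vector about the tool's x, y, z in units of pi rad (1.0 is pi rad). In form: [[[tx, ty, tz, rx, ry, rz], ...]]. A call has 1 to 12 rows; each row shifts and turns the pose as measured when the row begins, along the tool's axes as they then stand; what a row does not reach is not made up. A row lasts 1/8 s, in which the tool goes at most 62.5 mm and 10.7 degrees, less where a joint would pass 70% of its speed; a pose out of reach is approached as far as the arm can. A call with a number of a shift or a turn outside -1 to 1 is refused whole. A call with a gripper value outside its range is refused whole. OPENING is the closure, from 0 (fully open) to 1 (shut), set as the call begins (- or left out, the last holds). The fingers move at their own pace and stop on an object; the grip force is fixed at half the most. Time passes only in rows, so rows that do not move let the fingers close. It gives the time, the measured TCP pose, the force and the opening at its end, in the units of the state.
- telemetry.get_obs(): the state, without advancing time (a new reading comes with each control period).
- imaging.camera(name): name is "scene" or "top"; returns a dict with "pixels" (400x640x3 uint8, blue, green, red), "vfov" (degrees; the focal length in pixels is half the picture's height over the tangent of half this angle, whatever the lens; pixels are square), "cx", "cy" (the principal point, pixels), "R" (3x3) and "t" (3): a world point X has camera coordinates R X + t. Camera axes: x right, y down, z forward; pixel columns grow to the right and rows downward; lengths in m; the calibration is good to about 2 mm. A picture is of the moment at which its call begins. There is no depth.
- ctrl.hand_in(): hands the job in, once; it reports no verdict.
The state is a dict: "time_s": time; "q": joint angles; "dq": joint speeds; "joint_efforts": joint torques, N m; "eef_pos": TCP position; "eef_rot": TCP orientation; "wrist_force": force on the tool from outside, world axes, zero at the start; "torque": the same for the moment, N m; "opening": opening from 0.0 (shut) to 1.0 (fully open).
Only numpy, scipy, OpenCV 4.12 (cv2) and the standard library are available. Lean on these libraries where they do the work, as an engineer would, in place of code of your own. Each camera call takes 0.05 s, during which the arm holds its last target.

### The job

Measure how deep the post socket in the armrest's mounting plate is: stand the depth gauge with its bridge flat on the plate over the socket, push the rod down until it really bottoms in the socket, and hold it pressed there, gently, for a good second. Then let go and leave the gauge standing so that I can read it; do not ram the rod, and leave the bin, pliers and mallet alone.

Things in the scene. Friction and masses are not known exactly. Their poses are not given: they have to be found in the camera images.
- armrest: Black vinyl seat armrest, 375 x 130 mm, underside up, fixed on the bench. Origin on the bench below the socket, x along it to the rounded end. Around the socket a flat dark steel plate, x -70 to +80, y +-42 mm, face 105 mm above the bench. Along its long sides the rolled vinyl edge, from y +-44 mm, stands 12 mm above the plate: the gauge's bridge fits only along the armrest, within 25 degrees.
- socket_mouth (a point): Centre of the socket at the level of the plate's face, z up: a round recess 34 mm across and 8 mm deep, and in the middle of its floor the blind socket, 16 mm across. The socket's bottom lies 42 to 70 mm below the plate's face; it differs between armrests and is not told. A rod that stops 8 mm below the plate's face stands on the recess's ledge, not on the bottom.
- gauge: Depth gauge standing upright on the bench: steel bridge 120 x 30 x 16 mm with a round boss 23 mm across, its top 40 mm above the underside, through which the rod slides. Origin in the centre of the bridge's underside, on the rod's axis; x along the bridge, z up; both ends alike. All weighs about 0.27 kg, of it rod and knob 0.07 kg.
- gauge_knob (a point): Centre of the round thumb knob on top of the rod, 26 mm across, 22 mm high, 136 mm above the rod's tip (146 mm above the bridge's underside with the rod fully up). The gauge can be carried by it.
- rod_tip (a point): Lower end of the gauge's rod, which is 9 mm in diameter with a slightly narrower tip; z up along the rod. Gently pressed home means a few newtons on the bottom, over and above the force that slides the rod: more than 2 N; more than 40 N is ramming.
- gauge_rod (a joint): How far the rod is pushed down from its top stop, m, 0 to 0.085. At 0 the tip is 10 mm inside the bridge; beyond 0.010 it projects below. Friction holds it where it is left: sliding takes about 4 N either way, so a gauge lifted by the knob keeps its setting. Once the bridge has landed the knob slides down under about 3.3 N; the force rises steeply when the tip bottoms.
- parts_bin: Bystander: grey open bin 110 x 85 x 45 mm with spare steel posts in it; origin under its centre. It and the gauge stand on opposite sides of the armrest, and which is on which side varies.
- pliers: Bystander: hand pliers about 145 mm long, lying flat on the bench (16 mm high), origin under the pivot, jaws to x.
- mallet: Bystander: rubber mallet 240 mm long lying on the bench, head 52 mm in diameter; origin on the bench level below the middle, head to x.
There are look-alikes about, which are no part of the job. What is shaped like the gauge but green or orange is not meant.

How it is judged:
On the way:
1. with the bridge flat on the plate, the rod is held pressed on the bottom of the socket (more than 2 N) for 0.8 s (contact force between gauge and socket_floor_c0 above 2 N and z of gauge in the frame of socket_mouth between -0.003 and 0.003 m and angle between gauge's own z axis and vertical below 0.07 rad), for 0.8 s.
At the end, for the whole second after the job is handed in: The gauge stands by itself, released and at rest, its bridge flat on the plate (underside within 2.5 mm of the plate's face, upright within 2.5 degrees), the rod in the socket (axis within 6 mm) with its tip within 2 mm of the socket's bottom (z of gauge in the frame of socket_mouth between -0.0025 and 0.0025 m and angle between gauge's own z axis and vertical below 0.045 rad and z of socket_floor_c0 in the frame of rod_tip between -0.017 and -0.013 m and horizontal distance between rod_tip and socket_mouth below 0.006 m and linear speed of gauge below 0.01 m/s); the robot touches nothing.
It fails at once if the rod is rammed on the bottom with more than 40 N (contact force between gauge and socket_floor_c0 above 40 N).
It fails at once if the bin is moved by more than 25 mm (distance of parts_bin from where it was at the start of the episode above 0.025 m).
It fails at once if the pliers is moved by more than 25 mm (distance of pliers from where it was at the start of the episode above 0.025 m).
It fails at once if the mallet is moved by more than 25 mm (distance of mallet from where it was at the start of the episode above 0.025 m).
It also fails if it takes over 58 s, if anything falls off the work surface, if the arm or the gripper's body presses on something with over 40 N, if the wrist force passes 120 N, or if a joint passes its speed limit or range.

## Working session

There is one attempt and no reset: what is moved stays moved. The work goes in short steps, Python scripts to look and compute and a shell command to move; the robot and the scene stay as the last step left them, time stands still between calls to the robot, and variables do not carry over. Pictures are saved under pics/ and viewed, and the job is handed in when it is done.

```bash
mkdir -p pics; ls; cat > h.py <<'E'
import numpy as np, cv2
from bench import telemetry, imaging, ctrl
def cam(n,f=None):
    c=imaging.camera(n); 
    if f: cv2.imwrite('pics/'+f,c['pixels'])
    return c
def foc(c): return 200/np.tan(np.radians(c['vfov'])/2)
def ray(c,u,v):
    f=foc(c); d=np.array([(u-c['cx'])/f,(v-c['cy'])/f,1.]); R=np.array(c['R']); t=np.array(c['t'])
    return -R.T@t, R.T@d
def onz(c,u,v,z):
    o,d=ray(c,u,v); return o+d*(z-o[2])/d[2]
def proj(c,X):
    p=np.array(c['R'])@np.array(X)+np.array(c['t']); f=foc(c); return p[:2]/p[2]*f+[c['cx'],c['cy']]
def tri(c1,p1,c2,p2):
    o1,d1=ray(c1,*p1);o2,d2=ray(c2,*p2)
    A=np.stack([d1,-d2],1); s=np.linalg.lstsq(A,o2-o1,rcond=None)[0]
    a=o1+d1*s[0];b=o2+d2*s[1]; return (a+b)/2,np.linalg.norm(a-b)
E
python3 - <<'E'
from h import *
import pickle
s=cam('scene','s0.png');t=cam('top','t0.png')
pickle.dump((s,t),open('c0.pkl','wb'))
for c in(s,t):print(c['vfov'],c['cx'],c['cy'],ray(c,c['cx'],c['cy']))
print(telemetry.get_obs())
E
```

```text
pics
52.540825465890364 320.9083236579247 200.4865992037589 (array([0.94002694, 0.46715512, 0.96108389]), array([-0.35552374, -0.54088625, -0.76226304]))
47.78592013667734 313.45184219687394 195.58361963125898 (array([ 0.45476491, -0.13230001,  1.51381786]), array([ 0.06061522,  0.01545518, -0.99804155]))
{'time_s': 0.1, 'q': array([ 9.86708323e-01,  1.81508864e-01,  1.60785999e+00,  8.36271853e-06,
        1.35378772e+00, -2.06265502e-01]), 'dq': array([-1.65568301e-03,  7.81304847e-04, -2.88903943e-03, -9.40503588e-04,
       -4.56454728e-05, -5.94476874e-04]), 'joint_efforts': array([-7.76025681e-04, -4.45882487e+01, -3.52233517e+01, -3.89762781e-04,
        4.10370776e-03, -1.32259993e-05]), 'eef_pos': array([0.2118134 , 0.53405851, 0.23047376]), 'eef_rot': array([-3.04800046e-04,  1.87790457e-01,  9.82208803e-01, -7.20121364e-04]), 'wrist_force': array([-0.10088729,  0.99691517, -0.60283134]), 'torque': array([0.00196202, 0.01578583, 0.01254965]), 'opening': 0.9979753488850264}
```

View pics/s0.png

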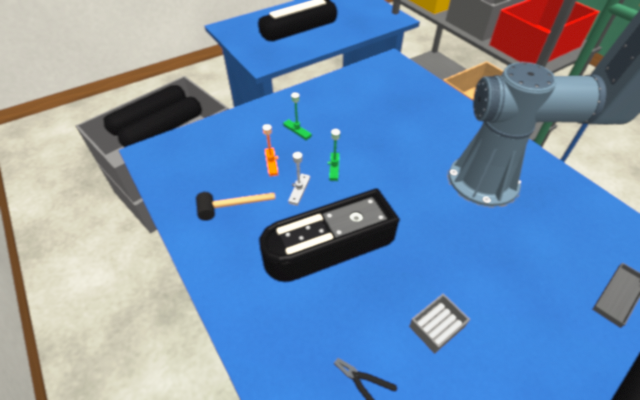

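View pics/t0.png

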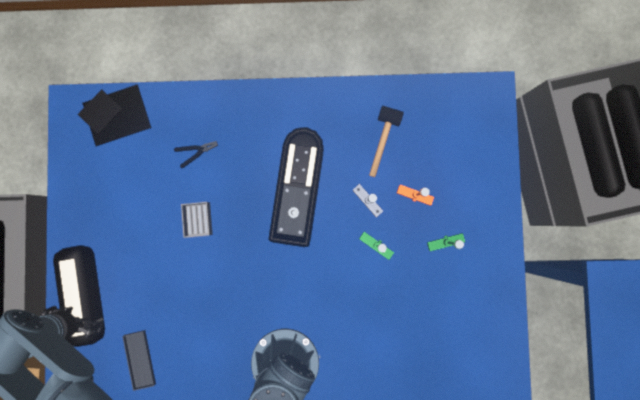

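```bash
python3 - <<'E'
import cv2
s=cv2.imread('pics/s0.png');t=cv2.imread('pics/t0.png')
a=cv2.resize(s[140:290,250:410],None,fx=5,fy=5/1.25,interpolation=cv2.INTER_CUBIC)
cv2.imwrite('pics/s0z.png',cv2.resize(s[145:215,260:350],None,fx=8,fy=8,interpolation=cv2.INTER_CUBIC))
cv2.imwrite('pics/s0a.png',cv2.resize(s[180:285,255:405],None,fx=5,fy=5,interpolation=cv2.INTER_CUBIC))
cv2.imwrite('pics/t0z.png',cv2.resize(t[175:225,340:400],None,fx=12,fy=12,interpolation=cv2.INTER_CUBIC))
cv2.imwrite('pics/t0a.png',cv2.resize(t[125:250,260:335],None,fx=4.8,fy=4.8,interpolation=cv2.INTER_CUBIC))
E
```

```text
(no output)
```

View pics/s0z.png

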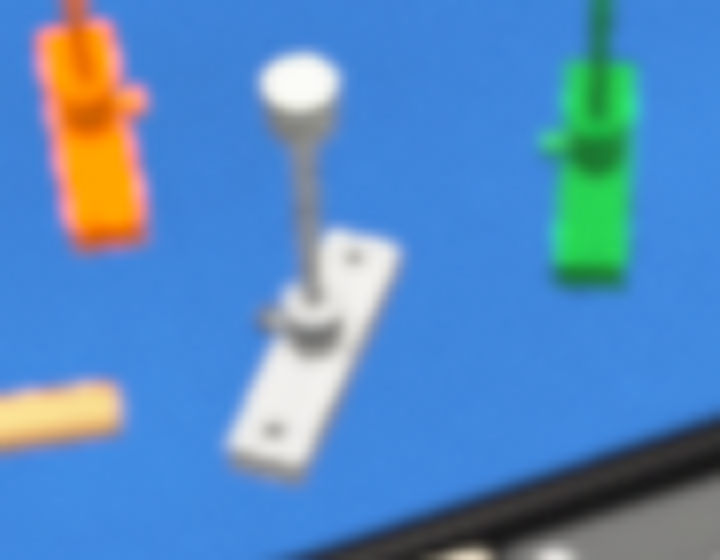

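View pics/s0a.png

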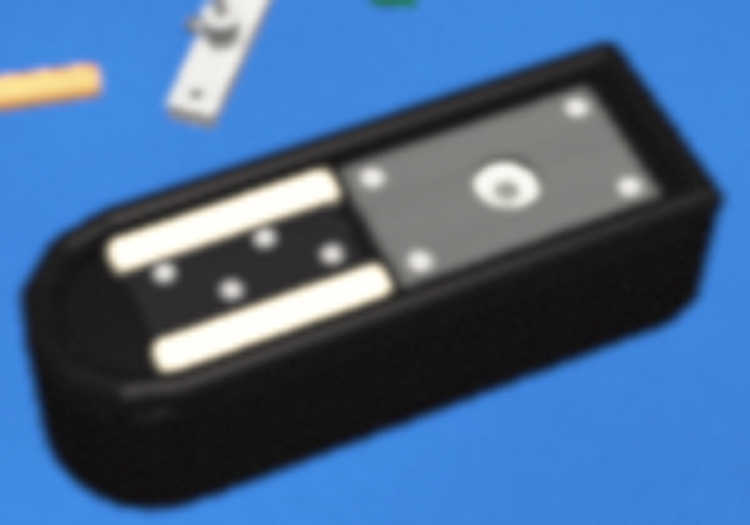

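View pics/t0z.png

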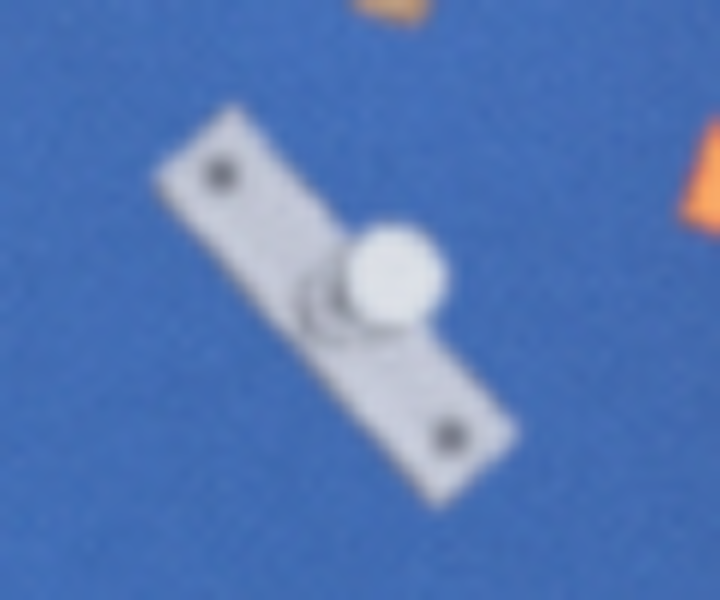

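View pics/t0a.png

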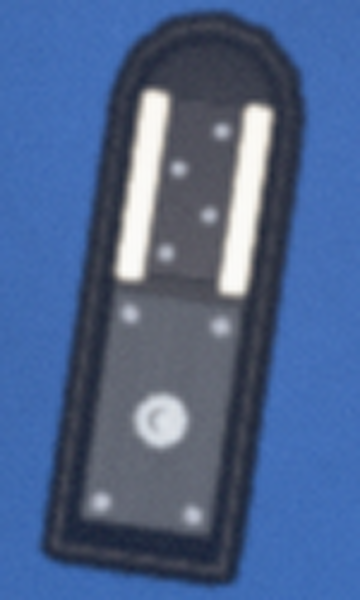

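```bash
cat > m0.py <<'E'
from h import *
import pickle
s,t=pickle.load(open('c0.pkl','rb'))
def S(p):return ((p[0]+.5)/8-.5+260,(p[1]+.5)/8-.5+145)
def SA(p):return ((p[0]+.5)/5-.5+255,(p[1]+.5)/5-.5+180)
def T(p):return ((p[0]+.5)/12-.5+340,(p[1]+.5)/12-.5+175)
def TA(p):return ((p[0]+.5)/4.8-.5+260,(p[1]+.5)/4.8-.5+125)
for n,a,b in [('knobtop',S((300,82)),T((396,275))),('holeA',S((354,257)),T((221,174))),('holeA2',S((354,257)),T((451,436))),('holeB',S((274,430)),T((221,174))),
 ('ring',SA((507,187)),TA((161,420))),('sc1',SA((372,178)),TA((220,326))),('sc2',SA((420,262)),TA((130,314))),('sc3',SA((577,107)),TA((192,515))),('sc4',SA((629,186)),TA((100,502)))]:
    print(n,*[x.round(4) for x in tri(s,a,t,b)])
E
python3 m0.py
```

```text
knobtop [ 0.5266 -0.2887  0.1537] 0.0011
holeA [ 0.5469 -0.2421  0.1166] 0.0234
holeA2 [ 0.4896 -0.3187  0.0148] 0.0001
holeB [ 0.5637 -0.2575  0.0146] 0.0002
ring [ 0.4902 -0.0451  0.0974] 0.0008
sc1 [ 0.5506 -0.0856  0.1041] 0.0001
sc2 [ 0.5601 -0.0268  0.1023] 0.0002
sc3 [ 0.4281 -0.0644  0.105 ] 0.0003
sc4 [ 0.4383 -0.0051  0.1046] 0.0005
```

The top view shows the steel gauge's knob at about (372.5,197.5) and the socket ring at about (293,212). Triangulated, the knob top is at z 0.154, the ledge at 0.097 and the screws at 0.104, all as expected from the text. I'm moving over the gauge now.

```bash
python3 -m pendant '[[[-0.1,-0.11,0,0,0,0],[-0.2,-0.215,0,0,0,0],[-0.2,-0.215,0,0,0,0],[-0.2,-0.215,0,0,0,0],[-0.2,-0.215,0,0,0,0],[-0.2,-0.215,0,0,0,0],[-0.2,-0.215,0,0,0,0],[-0.2,-0.215,0,0,0,0],[-0.2,-0.215,0,0,0,0],[-0.2,-0.215,0,0,0,0],[-0.2,-0.215,0,0,0,0],[-0.2,-0.215,0,0,0,0]]]' 0
cat > go.py <<'E'
# python3 go.py x y z [az_of_tool_y_deg]: rows units to go
from h import *
import sys
from scipy.spatial.transform import Rotation as Ro
o=telemetry.get_obs(); q=o['eef_rot']; R=Ro.from_quat([q[1],q[2],q[3],q[0]])
M=R.as_matrix(); p=o['eef_pos']
print('t',round(o['time_s'],2),'p',p.round(4),'az',np.degrees(np.arctan2(M[1,1],M[0,1])).round(2),'tilt',np.degrees(np.arccos(-M[2,2])).round(2),'F',o['wrist_force'].round(2),'M',o['torque'].round(2),'open',round(o['opening'],3),'q',o['q'].round(2))
if len(sys.argv)>3:
    d=np.array([float(a) for a in sys.argv[1:4]])-p
    az=float(sys.argv[4]) if len(sys.argv)>4 else np.degrees(np.arctan2(M[1,1],M[0,1]))
    a=np.radians(az); y=np.array([np.cos(a),np.sin(a),0]); z=np.array([0,0,-1.]); G=np.stack([np.cross(y,z),y,z],1)
    print('shift',(M.T@d/.2).round(4),'turn',(Ro.from_matrix(M.T@G).as_rotvec()/np.pi).round(4))
E
python3 go.py 0.5266 -0.2885 0.2305 68.3
```

```text
time_s: 1.6
eef_pos: [0.4618, -0.112, 0.2292]
eef_rot: [0.001, 0.184, 0.983, -0.001]
wrist_force: [0.9, 0.7, 0.7]
opening: 1.001
t 1.6 p [ 0.4618 -0.112   0.2292] az 68.78 tilt 0.14 F [0.91 0.72 0.74] M [-0.01 -0.02 -0.02] open 1.001 q [-0.49 -0.05  1.85 -0.    1.33 -1.69]
shift [-0.6215 -0.7054 -0.0043] turn [-0.0006  0.0005  0.0027]
```

```bash
python3 -m pendant '[[[-0.2,-0.22,0,0,0,0],[-0.2,-0.22,0,0,0,0],[-0.12,-0.13,0,0,0,0],[-0.05,-0.06,0,0,0,0],[0,0,0,0,0,0]]]' 0
python3 go.py 0.5266 -0.2885 0.2305 68.3
python3 - <<'E'
from h import *
s=cam('scene','s1.png');t=cam('top','t1.png')
o=telemetry.get_obs()['eef_pos'];print(proj(s,o),proj(t,o))
E
```

```text
time_s: 2.22
eef_pos: [0.5226, -0.2791, 0.2267]
eef_rot: [-0.001, 0.187, 0.982, 0.0]
wrist_force: [-0.1, 0.0, -0.1]
opening: 0.998
t 2.23 p [ 0.5226 -0.2791  0.2267] az 68.46 tilt 0.13 F [-0.09  0.04 -0.1 ] M [-0.02  0.05 -0.04] open 0.998 q [-0.69  0.22  1.56 -0.    1.35 -1.88]
shift [-0.0359 -0.0364 -0.0191] turn [-0.0001 -0.0007  0.0009]
[299.07406374 136.94657496] [371.56131723 197.73878329]
```

```bash
python3 -m pendant '[[[-0.03,-0.03,0.06,0,0,0],[-0.006,-0.006,0.08,0,0,0],[0,0,0.1,0,0,0],[0,0,0.1,0,0,0],[0,0,0.06,0,0,0],[0,0,0.03,0,0,0],[0,0,0,0,0,0]]]' 0
python3 go.py 0.5266 -0.2885 0.1280 68.3
python3 - <<'E'
from h import *
s=cam('scene','s2.png');t=cam('top','t2.png')
cv2.imwrite('pics/s2z.png',cv2.resize(s['pixels'][100:220,220:380],None,fx=5,fy=5,interpolation=cv2.INTER_CUBIC))
E
```

```text
time_s: 3.2
eef_pos: [0.5257, -0.2821, 0.1344]
eef_rot: [-0.002, 0.184, 0.983, 0.001]
wrist_force: [-0.2, -0.8, 0.5]
opening: 0.996
t 3.2 p [ 0.5257 -0.2821  0.1344] az 68.85 tilt 0.3 F [-0.21 -0.78  0.54] M [-0.01 -0.04  0.06] open 0.996 q [-0.69  0.33  1.63 -0.    1.19 -1.89]
shift [-0.0159 -0.0282  0.0318] turn [ 0.0004 -0.0016  0.003 ]
```

View pics/s2z.png

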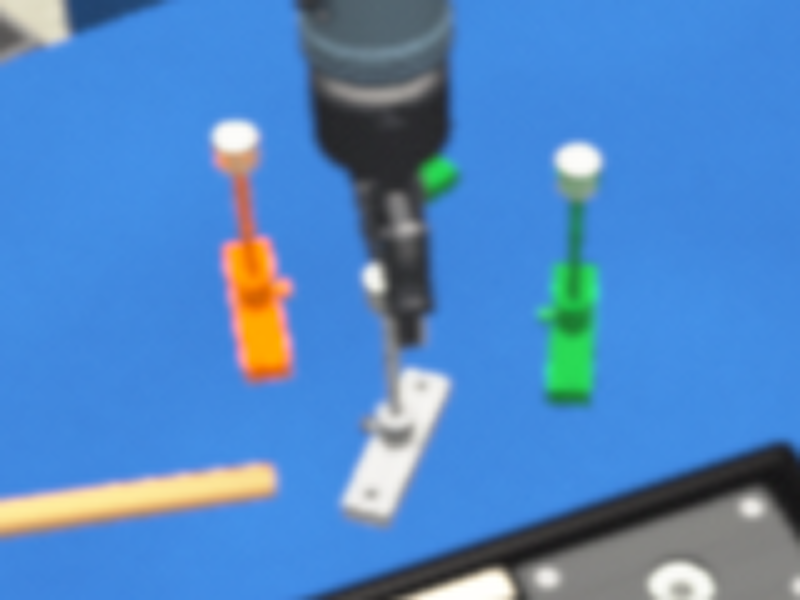

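The knob stands between the open fingers, and the TCP is still about 6 mm short in y. I'll correct that before closing.

```bash
python3 -m pendant '[[[-0.02,-0.035,0.02,0,0,0],[0,0,0,0,0,0],[0,0,0,0,0,0]]]' 0
python3 go.py 0.5266 -0.2885 0.1290 68.3
```

```text
time_s: 3.68
eef_pos: [0.5283, -0.2921, 0.1327]
eef_rot: [-0.0, 0.184, 0.983, -0.0]
wrist_force: [0.0, -0.6, 0.1]
opening: 1.001
t 3.67 p [ 0.5283 -0.2921  0.1327] az 68.83 tilt 0.03 F [ 0.05 -0.57  0.14] M [-0.01 -0.04  0.01] open 1.001 q [-0.7   0.35  1.61 -0.    1.18 -1.9 ]
shift [0.0145 0.0137 0.0186] turn [-0.0001 -0.0002  0.0029]
```

```bash
python3 -m pendant '[[[0.01,0.011,0.02,0,0,0],[0,0,0,0,0,0],[0,0,0,0,0,0]]]' 0
python3 go.py 0.5266 -0.2885 0.1290 68.3
```

```text
time_s: 4.05
eef_pos: [0.5271, -0.289, 0.1286]
eef_rot: [-0.0, 0.184, 0.983, -0.0]
wrist_force: [0.6, 0.5, 0.4]
opening: 1.002
t 4.05 p [ 0.5271 -0.289   0.1286] az 68.83 tilt 0.03 F [0.62 0.48 0.37] M [-0.02  0.01  0.01] open 1.002 q [-0.7   0.35  1.62 -0.    1.17 -1.9 ]
shift [ 0.0033  0.0014 -0.0022] turn [-0.0001 -0.0002  0.0029]
```

Positioned. I'll close the fingers.

```bash
python3 -m pendant '[[[0,0,0,0,0,0],[0,0,0,0,0,0],[0,0,0,0,0,0],[0,0,0,0,0,0],[0,0,0,0,0,0],[0,0,0,0,0,0],[0,0,0,0,0,0],[0,0,0,0,0,0]]]' 1
python3 go.py 0.5266 -0.2885 0.1290 68.3
```

```text
time_s: 5.05
eef_pos: [0.5275, -0.2887, 0.1288]
eef_rot: [0.0, 0.184, 0.983, 0.0]
wrist_force: [0.4, 0.7, -0.1]
opening: 0.285
t 5.05 p [ 0.5275 -0.2887  0.1288] az 68.85 tilt 0.01 F [ 0.44  0.69 -0.1 ] M [ 0.08 -0.07 -0.02] open 0.285 q [-0.7   0.35  1.62  0.    1.17 -1.9 ]
shift [ 0.0046 -0.0009 -0.0012] turn [0.0001 0.     0.0031]
```

```bash
python3 -m pendant '[[[0,0,-0.03,0,0,0],[0,0,-0.08,0,0,0],[0,0,-0.14,0,0,0],[0,0,-0.16,0,0,0],[0,0,-0.16,0,0,0],[0,0,-0.12,0,0,0],[0,0,-0.08,0,0,0],[0,0,-0.04,0,0,0],[0,0,0,0,0,0],[0,0,0,0,0,0]]]' 1
python3 go.py 0.49 -0.045 0.282 19.3
python3 - <<'E'
from h import *
s=cam('scene','s3.png');t=cam('top','t3.png')
cv2.imwrite('pics/s3z.png',cv2.resize(s['pixels'][60:220,220:380],None,fx=3.7,fy=3.7,interpolation=cv2.INTER_CUBIC))
E
```

```text
time_s: 6.3
eef_pos: [0.5256, -0.2881, 0.2983]
eef_rot: [-0.002, 0.184, 0.983, 0.001]
wrist_force: [0.5, 0.1, -2.6]
opening: 0.286
t 6.3 p [ 0.5256 -0.2881  0.2983] az 68.81 tilt 0.23 F [ 0.47  0.12 -2.56] M [-0.05 -0.02 -0.03] open 0.286 q [-0.7   0.19  1.46 -0.    1.49 -1.9 ]
shift [0.6048 1.0693 0.0845] turn [-0.0005 -0.0012  0.2751]
```

View pics/s3z.png

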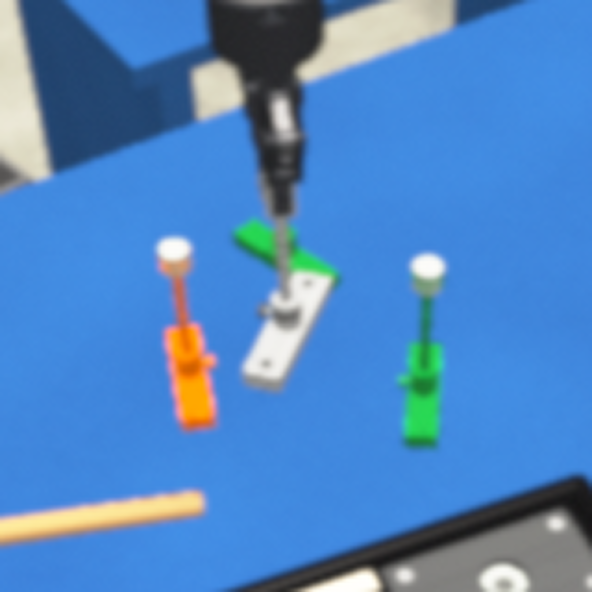

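Lifted, and the weight reads −2.6 N, which fits the gauge. Next I'll turn by about 49.5°.

```bash
python3 -m pendant '[[[0,0,0,0,0,0.02],[0,0,0,0,0,0.045],[0,0,0,0,0,0.05],[0,0,0,0,0,0.05],[0,0,0,0,0,0.05],[0,0,0,0,0,0.04],[0,0,0,0,0,0.02],[0,0,0,0,0,0]]]' 1
python3 go.py 0.49 -0.045 0.282 19.3

```

```text
time_s: 7.4
eef_pos: [0.5234, -0.2864, 0.2904]
eef_rot: [-0.009, 0.59, 0.807, 0.0]
wrist_force: [-0.9, -0.1, -3.3]
opening: 0.284
t 7.4 p [ 0.5234 -0.2864  0.2904] az 17.71 tilt 0.98 F [-0.86 -0.12 -3.31] M [-0.03 -0.03  0.01] open 0.284 q [-0.7   0.2   1.47 -0.    1.49 -1.01]
shift [1.1998 0.2085 0.0567] turn [-0.0031 -0.0045 -0.0089]
```

```bash
python3 -m pendant '[[[0.08,0.014,0,-0.003,-0.0045,-0.008],[0.16,0.028,0,0,0,0],[0.2,0.035,0,0,0,0],[0.2,0.035,0,0,0,0],[0.2,0.035,0,0,0,0],[0.16,0.028,0,0,0,0],[0.08,0.014,0,0,0,0],[0,0,0,0,0,0],[0,0,0,0,0,0]]]' 1
python3 go.py 0.49 -0.045 0.282 19.3
python3 - <<'E'
from h import *
s=cam('scene','s4.png');t=cam('top','t4.png')
cv2.imwrite('pics/s4z.png',cv2.resize(s['pixels'][110:270,270:430],None,fx=3.7,fy=3.7,interpolation=cv2.INTER_CUBIC))
cv2.imwrite('pics/t4z.png',cv2.resize(t['pixels'][140:260,220:380],None,fx=5,fy=5,interpolation=cv2.INTER_CUBIC))
E
```

```text
time_s: 8.52
eef_pos: [0.4855, -0.0652, 0.2874]
eef_rot: [-0.002, 0.575, 0.818, -0.001]
wrist_force: [0.5, -0.0, -2.7]
opening: 0.286
t 8.53 p [ 0.4855 -0.0652  0.2874] az 19.78 tilt 0.21 F [ 0.52 -0.04 -2.71] M [-0.01 -0.01  0.05] open 0.286 q [-0.38 -0.06  1.74 -0.    1.46 -0.72]
shift [0.0874 0.0554 0.0273] turn [-0.0009 -0.0007  0.0026]
```

View pics/s4z.png

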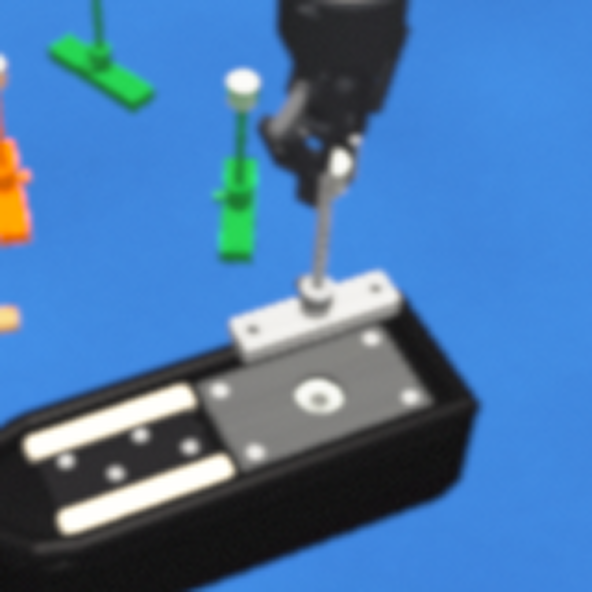

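View pics/t4z.png

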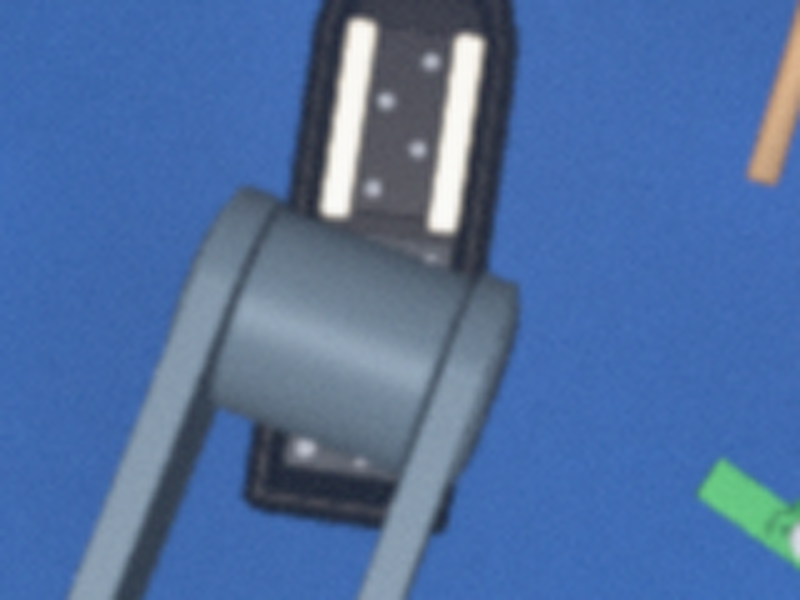

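The bridge lies along the armrest. The top camera is occluded by the arm, so I'll move over the socket and check with the scene view.

```bash
python3 -m pendant '[[[0.045,0.028,0.02,-0.001,-0.001,0.0025],[0.035,0.025,0.02,0,0,0],[0,0,0,0,0,0],[0,0,0,0,0,0]]]' 1
python3 go.py 0.49 -0.046 0.282 19.3
python3 - <<'E'
from h import *
import pickle
s=cam('scene','s5.png'); pickle.dump((s,telemetry.get_obs()),open('c5.pkl','wb'))
cv2.imwrite('pics/s5z.png',cv2.resize(s['pixels'][150:220,320:410],None,fx=8,fy=8,interpolation=cv2.INTER_CUBIC))
E
```

```text
time_s: 9.12
eef_pos: [0.4906, -0.0467, 0.2782]
eef_rot: [0.0, 0.58, 0.815, -0.0]
wrist_force: [1.6, 0.3, -3.7]
opening: 0.286
t 9.12 p [ 0.4906 -0.0467  0.2782] az 19.14 tilt 0.03 F [ 1.61  0.27 -3.75] M [ 0.01 -0.08  0.  ] open 0.286 q [-0.34 -0.04  1.75 -0.    1.44 -0.67]
shift [ 0.0042 -0.0017 -0.0188] turn [-0.0001  0.0001 -0.0009]
```

View pics/s5z.png

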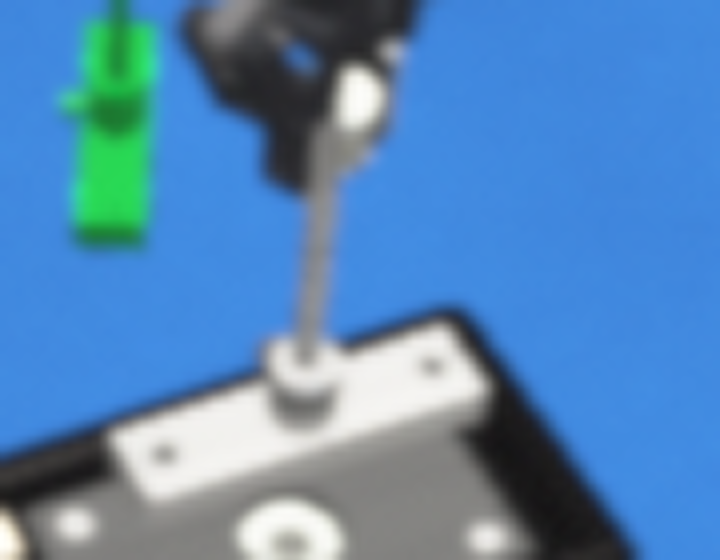

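```bash
python3 - <<'E'
from h import *
import pickle
s,o=pickle.load(open('c5.pkl','rb')); p=o['eef_pos']
P=lambda a:((a[0]+.5)/8-.5+320,(a[1]+.5)/8-.5+150)
zu=p[2]-.1288
A=onz(s,*P((164,455)),zu+.015);B=onz(s,*P((432,366)),zu+.015)
print(A,B,(A+B)/2,np.hypot(*(A-B)[:2]),np.degrees(np.arctan2(*(A-B)[1::-1])))
print('boss top',onz(s,*P((302,362)),zu+.04))
I=lambda X:((proj(s,X)-[320,150]+.5)*8-.5).round(1)
for z in(.04,.06,.1,.135,.146):print(z,I([p[0],p[1],zu+z]))
E
```

```text
[ 0.5385066  -0.05480898  0.1644142 ] [ 0.4437979  -0.03781928  0.1644142 ] [ 0.49115225 -0.04631413  0.1644142 ] 0.09622051213023528 -10.170060308257437
boss top [ 0.49273922 -0.04578497  0.1894142 ]
0.04 [305.8 357.4]
0.06 [310.4 315.1]
0.1 [319.8 226.6]
0.135 [328.6 144.5]
0.146 [331.5 117.8]
```

```bash
python3 -m pendant '[[[0.008,-0.004,0.02,0,0,0],[0,0,0.06,0,0,0],[0,0,0.06,0,0,0],[0,0,0.03,0,0,0],[0,0,0,0,0,0],[0,0,0,0,0,0]]]' 1
python3 go.py 0.4895 -0.0455 0.235 19.3
python3 - <<'E'
from h import *
import pickle
s=cam('scene','s6.png'); pickle.dump((s,telemetry.get_obs()),open('c6.pkl','wb'))
cv2.imwrite('pics/s6z.png',cv2.resize(s['pixels'][160:240,310:410],None,fx=8,fy=7.4,interpolation=cv2.INTER_CUBIC) if 0 else cv2.resize(s['pixels'][160:230,315:405],None,fx=8,fy=8,interpolation=cv2.INTER_CUBIC))
E
```

```text
time_s: 9.93
eef_pos: [0.4887, -0.0456, 0.2411]
eef_rot: [-0.001, 0.58, 0.815, -0.001]
wrist_force: [0.3, 0.3, -3.5]
opening: 0.283
t 9.93 p [ 0.4887 -0.0456  0.2411] az 19.1 tilt 0.09 F [ 0.27  0.3  -3.55] M [0.02 0.02 0.06] open 0.283 q [-0.34 -0.02  1.8  -0.    1.36 -0.67]
shift [-0.0006  0.004   0.0307] turn [-0.0005 -0.0001 -0.0011]
```

View pics/s6z.png

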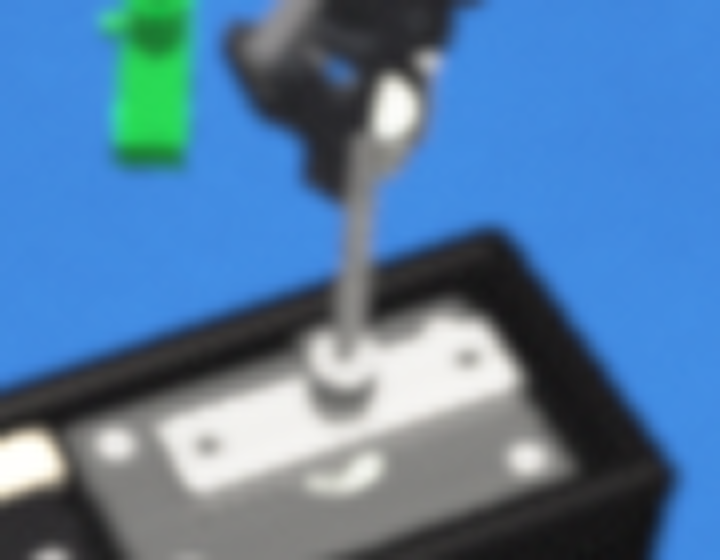

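```bash
python3 -m pendant '[[[0,0.005,0.02,0,0,0],[0,0,0.02,0,0,0],[0,0,0.015,0,0,0],[0,0,0.015,0,0,0],[0,0,0,0,0,0]]]' 1
python3 go.py 0.490 -0.0455 0.226 19.3
python3 - <<'E'
from h import *
import pickle
s=cam('scene','s7.png'); pickle.dump((s,telemetry.get_obs()),open('c7.pkl','wb'))
cv2.imwrite('pics/s7z.png',cv2.resize(s['pixels'][160:230,315:405],None,fx=8,fy=8,interpolation=cv2.INTER_CUBIC))
E
```

```text
time_s: 10.6
eef_pos: [0.491, -0.0459, 0.2287]
eef_rot: [0.001, 0.58, 0.815, -0.0]
wrist_force: [-0.9, 0.1, -1.4]
opening: 0.282
t 10.6 p [ 0.491  -0.0459  0.2287] az 19.11 tilt 0.17 F [-0.89  0.12 -1.44] M [0.05 0.26 0.01] open 0.282 q [-0.33 -0.    1.81 -0.    1.33 -0.67]
shift [ 0.0036 -0.0041  0.0136] turn [ 0.0005  0.0008 -0.0011]
```

View pics/s7z.png

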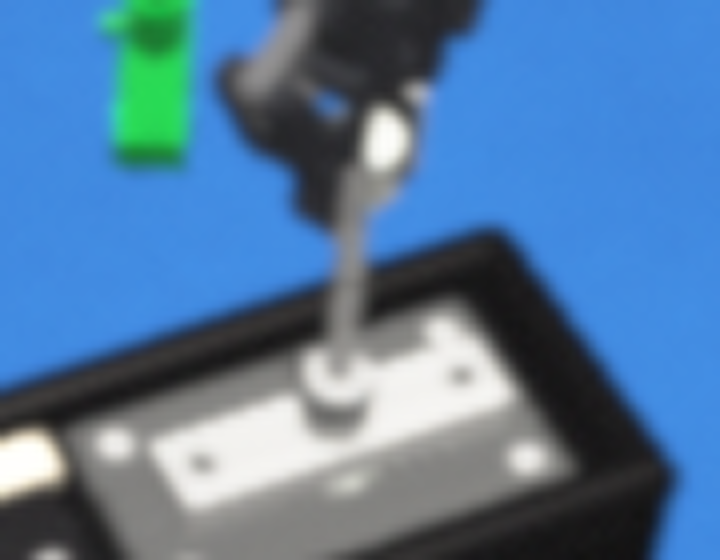

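```bash
python3 - <<'E'
from h import *
import pickle
s,o=pickle.load(open('c7.pkl','rb')); p=o['eef_pos']
P=lambda a:((a[0]+.5)/8-.5+315,(a[1]+.5)/8-.5+160)
for z in(.119,.121):
  A=onz(s,*P((203,463)),z);B=onz(s,*P((461,375)),z)
  print((A+B)/2,np.hypot(*(A-B)[:2]),np.degrees(np.arctan2(*(A-B)[1::-1])))
E
python3 go.py
```

```text
[ 0.49030409 -0.04560007  0.119     ] 0.0957123617522967 -10.085191100769318
[ 0.49137221 -0.04438225  0.121     ] 0.09548503912408628 -10.085191100769329
t 10.65 p [ 0.491  -0.0459  0.2287] az 19.11 tilt 0.17 F [-0.75  0.17 -0.08] M [-0.04  0.26  0.  ] open 0.287 q [-0.33 -0.    1.81 -0.    1.33 -0.67]
```

The gauge axis measures within about 1 mm of the socket, and the bridge has landed. I'll slide the rod down in small steps.

```bash
python3 -m pendant '[[[0,-0.003,0.02,0,0,0],[0,0,0.02,0,0,0],[0,0,0.015,0,0,0],[0,0,0.01,0,0,0],[0,0,0,0,0,0]]]' 1
python3 go.py 0.4903 -0.0455 0.20 19.3
```

```text
time_s: 11.28
eef_pos: [0.491, -0.0461, 0.2156]
eef_rot: [0.002, 0.58, 0.815, 0.0]
wrist_force: [0.5, 0.2, 2.2]
opening: 0.282
t 11.28 p [ 0.491  -0.0461  0.2156] az 19.11 tilt 0.25 F [0.48 0.21 2.22] M [ 0.11  0.19 -0.04] open 0.282 q [-0.33  0.01  1.83 -0.    1.3  -0.67]
shift [ 0.0044 -0.0027  0.0779] turn [ 0.001   0.001  -0.0011]
```

```bash
python3 -m pendant '[[[0,0,0.02,0,0,0],[0,0,0.02,0,0,0],[0,0,0.015,0,0,0],[0,0,0.01,0,0,0],[0,0,0,0,0,0]]]' 1
python3 go.py 0.4903 -0.0455 0.19 19.3
```

```text
time_s: 11.9
eef_pos: [0.4911, -0.046, 0.2016]
eef_rot: [0.002, 0.58, 0.815, 0.0]
wrist_force: [0.2, 0.1, 1.8]
opening: 0.283
t 11.9 p [ 0.4911 -0.046   0.2016] az 19.11 tilt 0.24 F [0.16 0.08 1.83] M [ 0.1   0.21 -0.01] open 0.283 q [-0.33  0.02  1.84 -0.    1.27 -0.67]
shift [ 0.004  -0.003   0.0579] turn [ 0.001   0.0009 -0.0011]
```

The rod is past the ledge level by 14 mm with only sliding friction. I'll continue down, more slowly from the earliest possible bottom at TCP z of about 0.182.

```bash
python3 -m pendant '[[[0,0,0.02,0,0,0],[0,0,0.02,0,0,0],[0,0,0.015,0,0,0],[0,0,0.01,0,0,0],[0,0,0,0,0,0]]]' 1; python3 -m pendant '[[[0,0,0.012,0,0,0],[0,0,0,0,0,0]]]' 1;python3 -m pendant '[[[0,0,0.012,0,0,0],[0,0,0,0,0,0]]]' 1
python3 go.py 0.4903 -0.0455 0.18 19.3
```

```text
time_s: 12.52
eef_pos: [0.4911, -0.0459, 0.1876]
eef_rot: [0.002, 0.58, 0.815, 0.0]
wrist_force: [0.8, -0.6, 1.8]
opening: 0.284
time_s: 12.78
eef_pos: [0.4911, -0.0459, 0.1849]
eef_rot: [0.002, 0.58, 0.815, 0.0]
wrist_force: [-0.2, 0.9, 0.3]
opening: 0.284
time_s: 13.02
eef_pos: [0.4911, -0.0459, 0.1823]
eef_rot: [0.002, 0.58, 0.815, 0.0]
wrist_force: [0.0, 0.4, 0.9]
opening: 0.284
t 13.03 p [ 0.4911 -0.0459  0.1823] az 19.11 tilt 0.23 F [0.01 0.44 0.86] M [ 0.14  0.09 -0.07] open 0.284 q [-0.33  0.05  1.86 -0.    1.23 -0.67]
shift [ 0.003  -0.003   0.0116] turn [ 0.001   0.0008 -0.0011]
```

```bash
for i in 1; do python3 -m pendant '[[[0,0,0.008,0,0,0],[0,0,0.008,0,0,0],[0,0,0.008,0,0,0],[0,0,0.008,0,0,0]]]' 1; python3 go.py; done
```

```text
time_s: 13.52
eef_pos: [0.4917, -0.0465, 0.1798]
eef_rot: [0.003, 0.58, 0.815, 0.0]
wrist_force: [-6.1, 2.5, 16.6]
opening: 0.284
t 13.53 p [ 0.4917 -0.0465  0.1798] az 19.15 tilt 0.32 F [-6.1   2.5  16.55] M [0.31 1.39 0.02] open 0.284 q [-0.33  0.05  1.86 -0.    1.22 -0.67]
```

```bash
for i in 1; do python3 -m pendant '[[[0,0,0.008,0,0,0],[0,0,0.008,0,0,0],[0,0,0.008,0,0,0],[0,0,0.008,0,0,0]]]' 1; python3 go.py; done
```

```text
time_s: 14.02
eef_pos: [0.4917, -0.0467, 0.1798]
eef_rot: [0.003, 0.579, 0.815, -0.0]
wrist_force: [-5.3, 1.9, 15.2]
opening: 0.284
t 14.03 p [ 0.4917 -0.0467  0.1798] az 19.22 tilt 0.4 F [-5.33  1.93 15.23] M [ 0.4   1.37 -0.03] open 0.284 q [-0.33  0.05  1.86 -0.    1.22 -0.67]
```

The force rose steeply at TCP z 0.1798 (about 44 mm deep, well below the ledge), so this is the bottom. I'll hold it gently for 1.5 s.

```bash
python3 -m pendant '[[[0,0,0.006,0,0,0],[0,0,0.006,0,0,0],[0,0,0.006,0,0,0],[0,0,0.006,0,0,0],[0,0,0.006,0,0,0],[0,0,0.006,0,0,0]]]' 1; python3 go.py 0.491 -0.046 0.18 19.3;  python3 -m pendant '[[[0,0,0.006,0,0,0],[0,0,0.006,0,0,0],[0,0,0.006,0,0,0],[0,0,0.006,0,0,0],[0,0,0.006,0,0,0],[0,0,0.006,0,0,0]]]' 1; python3 go.py 0.491 -0.046 0.18 19.3
python3 - <<'E'
from h import *
import pickle
s=cam('scene','s8.png'); pickle.dump((s,telemetry.get_obs()),open('c8.pkl','wb'))
cv2.imwrite('pics/s8z.png',cv2.resize(s['pixels'][160:230,315:405],None,fx=8,fy=8,interpolation=cv2.INTER_CUBIC))
E
```

```text
time_s: 14.78
eef_pos: [0.4917, -0.0467, 0.1798]
eef_rot: [0.004, 0.579, 0.816, -0.001]
wrist_force: [-4.2, 1.4, 12.1]
opening: 0.28
t 14.78 p [ 0.4917 -0.0467  0.1798] az 19.28 tilt 0.47 F [-4.18  1.37 12.11] M [ 0.44  1.08 -0.02] open 0.28 q [-0.33  0.05  1.86 -0.    1.22 -0.67]
shift [ 0.0046 -0.0022 -0.001 ] turn [ 0.001   0.0024 -0.0001]
time_s: 15.52
eef_pos: [0.4917, -0.0468, 0.1798]
eef_rot: [0.004, 0.579, 0.816, -0.001]
wrist_force: [-5.1, 1.7, 12.0]
opening: 0.285
t 15.53 p [ 0.4917 -0.0468  0.1798] az 19.31 tilt 0.53 F [-5.05  1.67 12.05] M [ 0.4   1.08 -0.03] open 0.285 q [-0.33  0.05  1.86 -0.01  1.22 -0.67]
shift [ 0.0048 -0.0021 -0.0011] turn [0.001  0.0028 0.    ]
```

View pics/s8z.png

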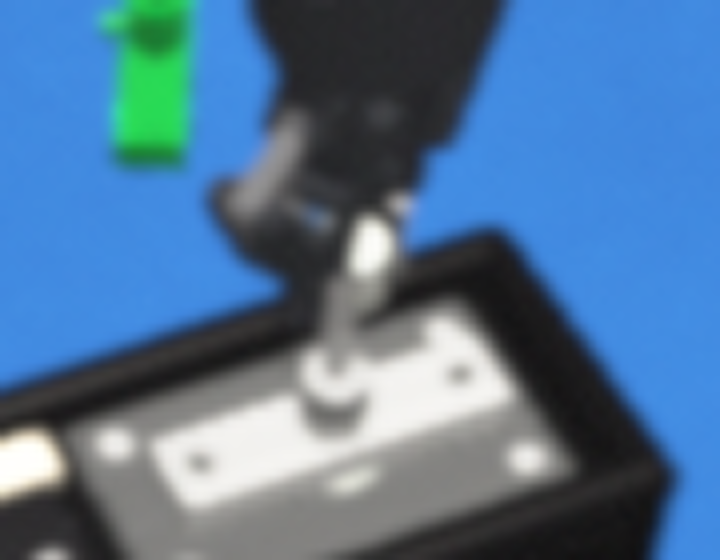

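The bridge is still flat with its holes in the same place, and the rod has been pressed for about 2 s at 12–16 N. I'll ease the tilt out, then release and withdraw straight up.

```bash
python3 -m pendant '[[[0.002,-0.002,0.004,0.001,0.0028,0],[0,0,0.004,0,0,0],[0,0,0,0,0,0]]]' 1; python3 go.py 0.491 -0.046 0.18 19.3;  python3 -m pendant '[[[0,0,0,0,0,0],[0,0,0,0,0,0],[0,0,0,0,0,0],[0,0,0,0,0,0],[0,0,0,0,0,0],[0,0,0,0,0,0]]]' 0; python3 go.py 0.491 -0.046 0.18 19.3
python3 - <<'E'
from h import *
s=cam('scene','s9.png')
cv2.imwrite('pics/s9z.png',cv2.resize(s['pixels'][140:230,305:405],None,fx=6.5,fy=6.5,interpolation=cv2.INTER_CUBIC))
E
```

```text
time_s: 15.95
eef_pos: [0.4915, -0.0466, 0.18]
eef_rot: [0.0, 0.578, 0.816, 0.0]
wrist_force: [-1.3, 0.7, 2.0]
opening: 0.282
t 15.95 p [ 0.4915 -0.0466  0.18  ] az 19.32 tilt 0.06 F [-1.33  0.74  1.98] M [0.29 0.25 0.02] open 0.282 q [-0.34  0.05  1.86 -0.    1.23 -0.67]
shift [ 0.0038 -0.0013  0.    ] turn [0.0002 0.0002 0.0001]
time_s: 16.7
eef_pos: [0.491, -0.0467, 0.1787]
eef_rot: [0.0, 0.578, 0.816, -0.0]
wrist_force: [-0.3, -0.0, 0.0]
opening: 1.001
t 16.7 p [ 0.491  -0.0467  0.1787] az 19.31 tilt 0.03 F [-0.28 -0.02  0.01] M [-0.05 -0.01  0.  ] open 1.001 q [-0.34  0.05  1.86 -0.    1.23 -0.67]
shift [ 0.0036  0.001  -0.0065] turn [-0.0001  0.0001  0.0001]
```

View pics/s9z.png

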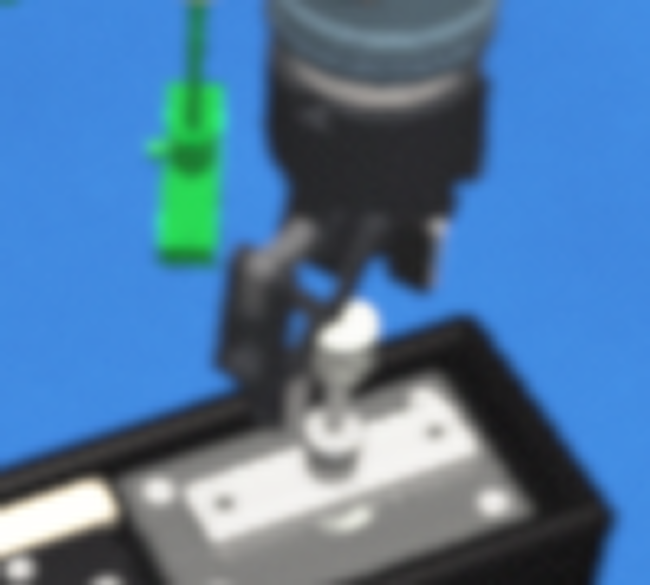

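```bash
python3 -m pendant '[[[0,0,-0.04,0,0,0],[0,0,-0.1,0,0,0],[0,0,-0.15,0,0,0],[0,0,-0.15,0,0,0],[0,0,-0.1,0,0,0],[0,0,-0.1,0,0,0]]]' 0; python3 -m pendant '[[[-0.1,0,0,0,0,0],[-0.2,0,0,0,0,0],[-0.2,0,0,0,0,0],[-0.2,0,0,0,0,0],[-0.1,0,0,0,0,0],[0,0,0,0,0,0]]]' 0; python3 go.py
python3 - <<'E'
from h import *
import pickle
s=cam('scene','s10.png');t=cam('top','t10.png');pickle.dump((s,t),open('c10.pkl','wb'))
cv2.imwrite('pics/s10z.png',cv2.resize(s['pixels'][160:230,315:405],None,fx=8,fy=8,interpolation=cv2.INTER_CUBIC))
cv2.imwrite('pics/t10z.png',cv2.resize(t['pixels'][180:240,260:330],None,fx=10,fy=10,interpolation=cv2.INTER_CUBIC))
E
```

```text
time_s: 17.5
eef_pos: [0.4903, -0.0464, 0.3119]
eef_rot: [-0.001, 0.578, 0.816, -0.0]
wrist_force: [0.3, -1.8, 0.3]
opening: 1.001
time_s: 18.25
eef_pos: [0.5452, -0.2054, 0.3116]
eef_rot: [-0.0, 0.578, 0.816, -0.0]
wrist_force: [-0.1, -0.0, -1.1]
opening: 0.998
t 18.25 p [ 0.5452 -0.2054  0.3116] az 19.32 tilt 0.02 F [-0.08 -0.02 -1.12] M [0.   0.03 0.04] open 0.998 q [-0.56  0.14  1.49 -0.    1.51 -0.9 ]
```

View pics/s10z.png

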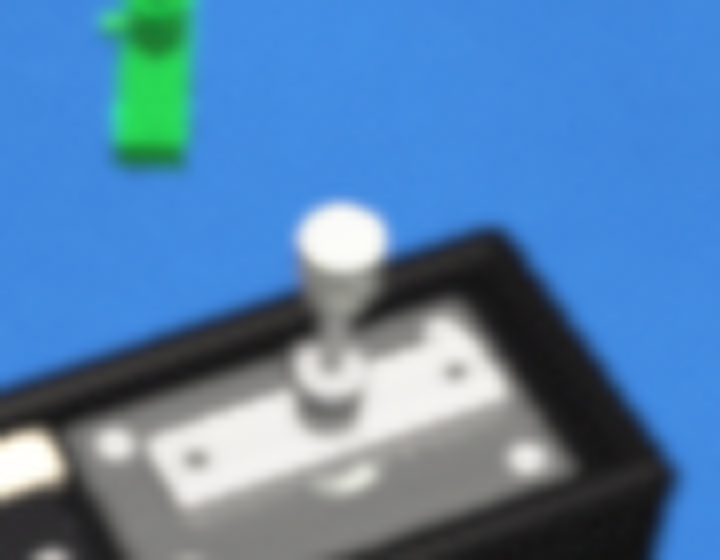

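View pics/t10z.png

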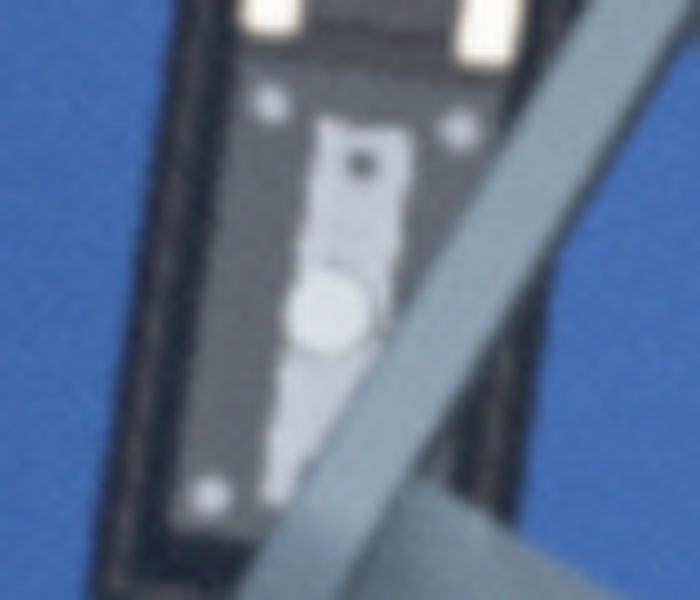

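View pics/s10.png

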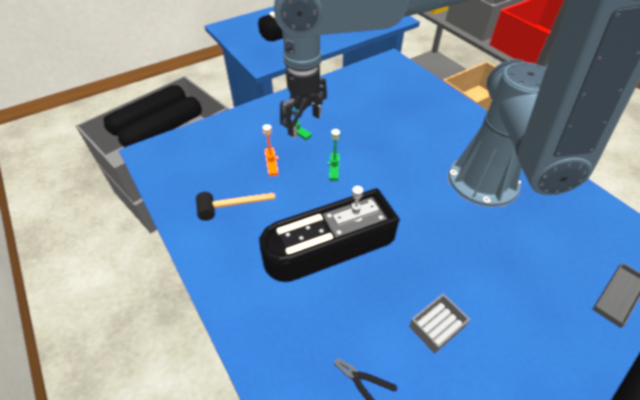

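```bash
python3 - <<'E'
from h import *
import pickle
s,t=pickle.load(open('c10.pkl','rb'))
P=lambda a:((a[0]+.5)/8-.5+315,(a[1]+.5)/8-.5+160)
Q=lambda a:((a[0]+.5)/10-.5+260,(a[1]+.5)/10-.5+180)
print('knobtop',tri(s,P((343,237)),t,Q((328,311))))
print('hole',tri(s,P((196,459)),t,Q((362,165))))
A=onz(s,*P((196,459)),.120);B=onz(s,*P((456,372)),.12);print((A+B)/2)
E
```

```text
knobtop (array([ 0.49166247, -0.04952396,  0.20660488]), np.float64(0.0009548812130932065))
hole (array([ 0.53923068, -0.05581414,  0.12046278]), np.float64(0.0003582509479496885))
[ 0.4916252 -0.0472832  0.12     ]
```

```bash
python3 - <<'E'
from h import *
import pickle
s,t=pickle.load(open('c10.pkl','rb'))
for y in(-.0455,-.0473,-.0495):
  I=lambda X:((proj(s,X)-[315,160]+.5)*8-.5).round(1)
  J=lambda X:((proj(t,X)-[260,180]+.5)*10-.5).round(1)
  print(y,[ (I([.4916,y,z]),J([.4916,y,z])) for z in(.145,.207)])
# blob centroids
def cen(img,u0,v0,u1,v1,th):
    g=img[v0:v1,u0:u1].min(2); m=(g>th).astype('u1'); n,l,st,c=cv2.connectedComponentsWithStats(m)
    return [(st[i][4],(c[i]+[u0,v0]).round(2)) for i in range(1,n) if st[i][4]>10]
print(cen(s['pixels'],348,183,368,196,215)); print(((343+.5)/8-.5+315,(237+.5)/8-.5+160))
E
```

```text
-0.0455 [(array([335.8, 370.6]), array([326.7, 318.2])), (array([349.4, 244. ]), array([313. , 312.8]))]
-0.0473 [(array([332.6, 367. ]), array([332.6, 318.1])), (array([346. , 240.4]), array([319.2, 312.7]))]
-0.0495 [(array([328.6, 362.7]), array([339.9, 317.9])), (array([341.8, 236. ]), array([326.8, 312.5]))]
[(np.int32(55), array([357.42, 189.13]))]
(357.4375, 189.1875)
```

```bash
python3 -m pendant '[[[0,0,0,0,0,0],[0,0,0,0,0,0],[0,0,0,0,0,0],[0,0,0,0,0,0]]]' 0; python3 - <<'E'
from h import *
import pickle
s,t=pickle.load(open('c10.pkl','rb'))
n=cam('scene'); print(cv2.absdiff(n['pixels'],s['pixels'])[160:230,315:405].max())
print(ctrl.hand_in())
E
```

```text
time_s: 18.85
eef_pos: [0.5449, -0.2003, 0.3129]
eef_rot: [0.0, 0.576, 0.817, 0.0]
wrist_force: [0.2, -0.3, -1.0]
opening: 0.999
4
the job is handed in; nothing more can be done
None
```

I measured the socket, left the gauge standing in it for you to read, and handed the job in. By the arm's height it came out about 44 mm deep.

**What I did:** I carried the grey steel gauge by its knob, turned it along the armrest and set its bridge flat on the plate. The rod slid past the 8 mm ledge on friction alone. At about 44 mm the force rose steeply, to about 16 N at the wrist. I held it pressed for about 2 s at 12–16 N, then eased off, let go and moved the arm clear at about 18 s.

**Last checks:**
- **Flat and still:** one end of the bridge measures at plate level in two views, and nothing in the scene view changed over half a second.
- **Depth:** the knob's height in the pictures gives about 45 mm, against 44 mm from the arm. Both are within camera error.
- **Centring disagrees slightly:** the axis was within 1 mm of the socket centre when the bridge landed. It now measures 2.5–3 mm off, mostly in −y, so the gauge shifted a little at release. That is still inside the 6 mm limit and the rod's play in the socket.
- **Upright:** the knob measures 1–2 mm off the base in y. That would be a lean of about 1° at most, which is near the measuring noise.
- **Bin, pliers and mallet:** they look unmoved in the final scene view; I did not measure them.

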